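# Stand the slide tray on edge against the drain fence

## Robot

A 7-joint arm with a two-finger parallel gripper is mounted at the origin on the work surface. World frame = base frame: x ahead of the robot, y to its left, z up, the work surface at z = 0. Lengths are in m, angles in rad, forces in N, time in s.
With the tool pointing down it reaches from about 0.4 to 0.85 m from the base axis. Payload 4.5 kg.
Tool frame: the origin (TCP) lies at the very end of the fingers, on their centre line; the grasp point (between the pads) lies 19 mm behind it; z points along the fingers, y is the line along which they close (so a half turn about z gives the same grasp; the last joint's range is limited). The gripper opens to 88 mm and grips with 3 to 60 N. Pads are 18 mm wide; open, the fingers measure 123 mm over their backs; the gripper's body (75 mm by 187 mm) begins 45 mm behind the grasp point.
Start: joints at [-1.069, 0.689, -0.195, 1.565, 0.157, 0.902, -0.215], TCP at [0.282, 0.558, 0.239] pointing down, gripper open.
Joint ranges: [-3.01, 3.01], [-0.46, 2.08], [-1.47, 1.51], [0.13, 2.56], [-1, 4.14], [0.04, 2.09], [-2.66, 2.66]. Speed limits (rad/s): [2.57, 2.57, 3.14, 3.14, 3.14, 3.14, 3.14].

## Interface

Orientations are given as a unit quaternion [x, y, z, w].
In Python, from plant import r gives the robot as it stands. The module is installed in compiled form; this text tells all that it offers.
- The arm moves only by the tool step_arm, never from a script. Its argument "increments" is a list of rows, each a list of 2 entries, a list of its own where there are three numbers: the shift along the world's x, y, z in cm, then the turn, a rotation vector about the world's x, y, z in degrees. A call has exactly 10 rows; each row shifts and turns the commanded pose from where the row before left it; what a row does not reach is not made up. A row lasts 1/10 s, in which the tool goes at most 50 mm and 8.59 degrees, less where a joint would pass 70% of its speed; a pose out of reach is approached as far as the arm can. A call is refused whole if a number of a shift passes 5 or a number of a turn 8.59, either way. A call with a gripper value outside its range is refused whole. "fingers" is the opening, from 0 (shut) to 1 (fully open), set as the call begins (left out, the last holds). The fingers move at their own pace and stop on an object; "grip_force" is the grip in N (left out, the last holds). Time passes only in rows, so rows that do not move let the fingers close, or fill a call up. It gives the time, the measured TCP pose, the force, the opening and the grip force at its end, in the units of the state.
- r.get_state(): the state, without advancing time (a new reading comes with each control period).
- r.snapshot(name): name is "scene" or "top"; returns (picture, depth): 400x640x3 uint8, red, green, blue; 400x640 float32, m along the optical axis (not along the pixel's ray), 0 where there is no reading.
- r.calibration(name): a dict with "fov_y" (degrees; the focal length in pixels is half the picture's height over the tangent of half this angle, whatever the lens; pixels are square), "cx", "cy" (the principal point, pixels), "k1" (the pictures are not rectified: a ray, as slopes to the right and down, at radius r is drawn at 1 + k1 r^2 times it, then the intrinsics apply), "R" (3x3) and "t" (3): a world point X has camera coordinates R X + t. Camera axes: x right, y down, z forward; pixel columns grow to the right and rows downward; lengths in m; the calibration is good to about 2 mm. A picture is of the moment at which its call begins. calibration takes no time and is no camera call.
- r.finish_job(): hands the job in; it is judged then, once.
The state is a dict: "clock": time; "q": joint angles; "qd": joint speeds; "joint_torque": joint torques, N m; "tool_pos": TCP position; "eef_rot": TCP orientation; "contact_force": force on the tool from outside, world axes, zero at the start; "moment": the same for the moment, N m; "opening": opening from 0.0 (shut) to 1.0 (fully open); "finger_force": force on a finger pad.
Only numpy, scipy, OpenCV 4.12 (cv2) and the standard library are available. Lean on these libraries where they do the work, as an engineer would, in place of code of your own. Each camera call takes 0.05 s, during which the arm holds its last target. There are 200 camera calls.

## Task

The washed blue slide tray lies flat on the bench and has to drain on edge. Slide it flat, away from its pull wall, until its foot edge meets the leaning steel face of the drain fence, then push the pull wall on and up so that the tray pivots on that foot edge and comes to rest standing upright, leaning on the fence, square to it and about midway along it. Do not lift the tray's foot off the bench or slam the tray, leave the other things where they are, and let go.

Things in the scene. Friction and masses are not known exactly. Their poses are not given: they have to be found in the camera images.
- tray: Loose blue sheet-metal slide tray, about 0.2 kg: flat sheet 100 (its x) x 110 (its y) x 4 mm, four white slide places on top, and one 5 mm thick pull wall along its whole -x edge, up to 45 mm above the underside; other edges bare. Origin: centre of the sheet's underside; x from the wall to the foot edge (x = +50 mm), z up while flat. Starts flat, foot edge 5 to 15 cm short of the fence, askew up to 0.3 rad.
- tray_foot (a point): Middle of the tray's foot edge, on its underside (tray x = +50 mm); axes as the tray. The tray pivots here: as it tips, the sheet's upper foot corner stays on the fence, so this lower edge backs off up to 4 mm. Just short of vertical the tray overbalances and leans on the fence.
- tray_push (a point): Middle of the outer face of the pull wall, 30 mm above the underside (tray x = -50 mm, z = 30 mm); axes as the tray. Pushed on this face, the tray slides; once stopped by the fence, a fingertip kept here and carried on a circle about the foot edge tips it up.
- tray_wall_top (a point): Middle of the top of the pull wall (tray x = -47.5 mm, z = 45 mm); axes as the tray. When the tray stands, the wall is uppermost and reaches over the fence.
- fence: Fixed stainless drain fence: a flat face 220 mm long (its y) and 80 mm high that leans back 8 degrees, on a dark base behind the face that reaches 81 mm back. Origin: middle of the foot line of the face, on the bench; x points horizontally into the fence (away from the tray), y along it, z up. The fence's place and yaw vary; the tray lies on its -x side.
- oil_bottle: Loose bystander: amber glass dropper bottle, 34 mm across, 70 mm high; origin at the centre of its underside. Not part of the job
- slide_box: Loose bystander: closed orange and black slide box, 95 x 175 x 34 mm; origin at the centre of its underside. Not part of the job
- jar: Loose bystander: glass specimen jar with red lid, 60 mm across, 75 mm high; origin at the centre of its underside. Not part of the job
- beaker: Loose bystander: glass beaker, 70 mm across, 90 mm high; origin at the centre of its underside. Not part of the job

How it is judged:
On the way:
1. the tray lies flat (within 12 degrees) with its foot edge against the fence (middle of the edge within 15 mm) (angle between tray's own z axis and vertical below 0.21 rad and x of tray_foot in the frame of fence between -0.015 and 0.015 m), for 0.1 s.
At the end, for the whole second after the job is handed in: The tray rests on its foot edge, within 18 degrees of vertical, leaning on the fence with the wall on top reaching over it; foot edge within 25 mm of the fence face's foot, middle within 50 mm of the fence's middle, parallel within 11 degrees, at rest (angle between tray's own x axis and vertical above 2.83 rad and x of tray_foot in the frame of fence between -0.025 and 0.01 m and x of tray_wall_top in the frame of fence above 0.02 m and y of tray in the frame of fence between -0.05 and 0.05 m and angle between the y axis of tray and the y axis of fence, either way round below 0.2 rad and height (world z) of tray_foot below 0.012 m and linear speed of tray below 0.02 m/s and angular speed of tray below 0.2 rad/s and contact force between tray and fence above 0.02 N); the robot touches nothing.
It fails at once if the tray's foot edge is lifted more than 25 mm off the bench (height (world z) of tray_foot above 0.025 m).
It fails at once if the tray is slammed (turning faster than 6 rad/s) (angular speed of tray above 6 rad/s).
It fails at once if a bystander is moved more than 30 mm (distance of any of oil_bottle, slide_box, jar, beaker from where it was at the start of the episode above 0.03 m).
It also fails if it takes over 45 s, if anything falls off the work surface, if the arm or the gripper's body presses on something with over 40 N, if the wrist force passes 120 N, or if a joint passes its speed limit or range.

## Working session

There is one attempt and no reset: what is moved stays moved. The work goes in short steps, Python scripts to look and compute and a tool call to move; the robot and the scene stay as the last step left them, time stands still between calls to the robot, and variables do not carry over. Pictures are saved under pics/ and viewed, at most 10 in all, crops included, and the job is handed in when it is done.

Besides the shell and the picture viewer there is one more tool, called after "Call:" as name(argument=value, ...), one argument or row to a line, values as JSON. step_arm: Moves the arm, as the interface text tells. Its arguments: {"type":"object","properties":{"increments":{"type":"array","items":{"type":"array"}},"fingers":{"type":"number"},"grip_force":{"type":"number"}},"required":["increments"]}

```bash
mkdir -p pics; cat > h.py <<'E'
import numpy as np, cv2
from plant import r
def pts(name,depth,uv=None):
    c=r.calibration(name);h,w=depth.shape
    f=h/2/np.tan(np.radians(c["fov_y"])/2)
    v,u=np.mgrid[:h,:w]
    K=np.array([[f,0,c["cx"]],[0,f,c["cy"]],[0,0,1]])
    p=np.stack([u,v],-1).reshape(-1,1,2).astype(np.float64)
    n=cv2.undistortPoints(p,K,np.array([c["k1"],0,0,0.])).reshape(h,w,2)
    X=np.dstack([n[...,0]*depth,n[...,1]*depth,depth])
    return (X-np.array(c["t"]))@np.array(c["R"])   # world
E
python3 - <<'E'
from h import *
for n in("top","scene"):
    p,d=r.snapshot(n); cv2.imwrite(f"pics/{n}0.png",p[...,::-1]); np.savez(f"{n}0.npz",p=p,d=d)
s=r.get_state();print(s["clock"],s["tool_pos"],s["eef_rot"],s["contact_force"])
E
```

```text
0.1 [0.28158883 0.55734411 0.23799764] [ 2.31720488e-01  9.72782067e-01 -8.03655263e-04 -1.42586095e-04] [-0.16440947 -0.2608642  -0.17381424]
```

View pics/top0.png

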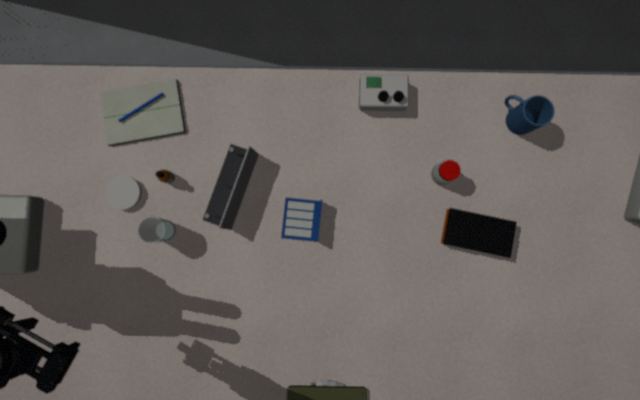

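View pics/scene0.png

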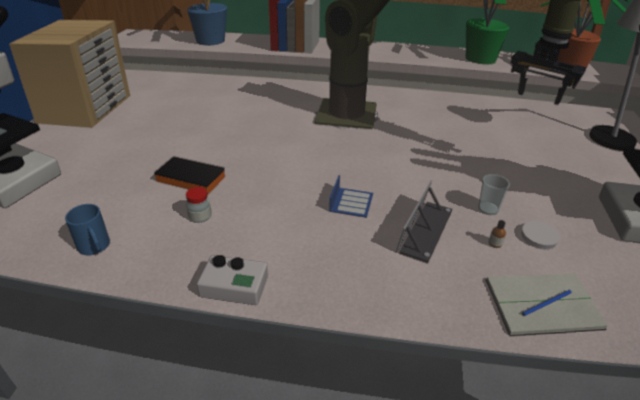

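The top view shows the tray at about (302,219), with its wall on the right at u≈318. The fence is at (230,187), with its face edge running from (255,150) to (228,227). The tray has to go left, which is +y. The beaker (157,230) and bottle (165,176) are behind the fence.

```bash
python3 - <<'E'
from h import *
D=np.load("top0.npz");p,d=D["p"],D["d"];W=pts("top",d)
hsv=cv2.cvtColor(p,cv2.COLOR_RGB2HSV)
roi=np.zeros(d.shape,bool);roi[190:250,270:335]=1
m=roi&(hsv[...,1]>130)&(hsv[...,0]>100)&(hsv[...,0]<130)&(d>0)
z=W[...,2];print("bench z",np.median(W[240:260,260:275,2]), "tray n",m.sum(), np.percentile(z[m],[5,25,50,75,95]))
full=cv2.morphologyEx(m.astype(np.uint8),cv2.MORPH_CLOSE,np.ones((13,13)))>0
low=full&(z<0.012)&(d>0); hi=full&(z>.03)
for nm,k in(("sheet",low),("wall",hi)):
    rc=cv2.minAreaRect((W[k][:,:2]*1000).astype(np.float32));print(nm,k.sum(),rc,"\n",cv2.boxPoints(rc).round(0).tolist(),np.median(z[k]))
roi=np.zeros(d.shape,bool);roi[140:235,200:262]=1
f=roi&(d>0)&(z>.008)
print("fence z",np.percentile(z[f],[5,50,95,100]))
t=f&(z>.065)
rc=cv2.minAreaRect((W[t][:,:2]*1000).astype(np.float32));print("top edge",t.sum(),rc,cv2.boxPoints(rc).round(0).tolist())
# scene view: face strip
E
python3 - <<'E'
from h import *
D=np.load("scene0.npz");p,d=D["p"],D["d"];W=pts("scene",d);z=W[...,2]
roi=np.zeros(d.shape,bool);roi[175:265,385:460]=1
t=roi&(d>0)&(z>.065)
rc=cv2.minAreaRect((W[t][:,:2]*1000).astype(np.float32));print("scene top edge",t.sum(),rc,cv2.boxPoints(rc).round(0).tolist(),z[roi].max())
hsv=cv2.cvtColor(p,cv2.COLOR_RGB2HSV)
roi[:]=0;roi[170:225,320:385]=1
m=roi&(hsv[...,1]>110)&(hsv[...,0]>100)&(hsv[...,0]<130)&(d>0)&(z>.03)
rc=cv2.minAreaRect((W[m][:,:2]*1000).astype(np.float32));print("scene wall",m.sum(),rc,cv2.boxPoints(rc).round(0).tolist(),z[m].max())
E
```

```text
bench z 0.0008763292336888588 tray n 383 [0.00183617 0.00367592 0.00511371 0.00674046 0.04628698]
sheet 350 ((531.6505737304688, 78.54561614990234), (91.54994201660156, 104.85993194580078), 85.21691131591797) 
 [[476.0, 37.0], [580.0, 29.0], [588.0, 120.0], [483.0, 129.0]] 0.004509114300369458
wall 65 ((525.5984497070312, 24.68320083618164), (15.48406982421875, 98.2049331665039), 85.36397552490234) 
 [[476.0, 21.0], [574.0, 13.0], [575.0, 28.0], [477.0, 36.0]] 0.04548483239938618
fence z [0.00871616 0.01324895 0.07854933 0.08359872]
top edge 335 ((609.9500122070312, 245.4462432861328), (12.47287368774414, 219.37081909179688), 71.9638671875) [[504.0, 273.0], [712.0, 206.0], [716.0, 217.0], [508.0, 285.0]]
scene top edge 166 ((614.617431640625, 242.9903564453125), (9.826395988464355, 222.30027770996094), 71.80247497558594) [[507.0, 273.0], [719.0, 204.0], [722.0, 213.0], [511.0, 282.0]] 0.7361739157772482
scene wall 38 ((535.947021484375, 27.72808074951172), (1.7142366170883179, 89.04220581054688), 85.10858917236328) [[492.0, 31.0], [580.0, 23.0], [580.0, 25.0], [492.0, 32.0]] 0.046657925174804306
```

Call:
step_arm(
  increments=[
    [[1.8,-4.3,0],[0,0,-6.8]],
    [[1.8,-4.3,0],[0,0,-6.8]],
    [[1.8,-4.3,0],[0,0,-6.8]],
    [[1.8,-4.3,0],[0,0,-6.8]],
    [[1.8,-4.3,0],[0,0,-6.8]],
    [[1.8,-4.3,0],[0,0,-6.8]],
    [[1.8,-4.3,0],[0,0,-6.8]],
    [[1.8,-4.3,0],[0,0,-6.8]],
    [[1.8,-4.3,0],[0,0,-6.8]],
    [[1.8,-4.3,0],[0,0,-6.8]],
  ],
  fingers=0.5,
)

```text
clock: 1.1
tool_pos: [0.4621, 0.1261, 0.2387]
eef_rot: [0.738, 0.675, -0.0, -0.0]
contact_force: [0.7, 0.4, -0.0]
opening: 0.499
finger_force: 0.0
```

Call:
step_arm(
  increments=[
    [[1.5,-3.7,0],[0,0,0]],
    [[1.6,-3.7,0],[0,0,0]],
    [[1.5,-3.7,0],[0,0,0]],
    [[1.6,-3.7,0],[0,0,0]],
    [[0,0,-4],[0,0,0]],
    [[0,0,-4],[0,0,0]],
    [[0,0,-4],[0,0,0]],
    [[0,0,-4],[0,0,0]],
    [[0,0,-3],[0,0,0]],
    [[0,0,-2],[0,0,0]],
  ],
)

```text
clock: 2.1
tool_pos: [0.5225, -0.02, 0.0262]
eef_rot: [0.736, 0.677, -0.001, -0.001]
contact_force: [0.1, -0.8, -0.2]
opening: 0.499
finger_force: 0.0
```

```bash
python3 - <<'E'
from h import *
p,d=r.snapshot("top"); cv2.imwrite("pics/top1.png",cv2.resize(p[120:270,190:360,::-1],None,fx=4,fy=4))
s=r.get_state();print(s["tool_pos"],s["q"].round(2) if hasattr(s["q"],"round") else s["q"],s["contact_force"])
E
```

```text
[ 0.52148952 -0.01987085  0.02434358] [-0.06  0.92  0.02  2.01 -0.07  0.22 -0.06] [ 0.65853284 -0.29785908 -1.35851481]
```

View pics/top1.png

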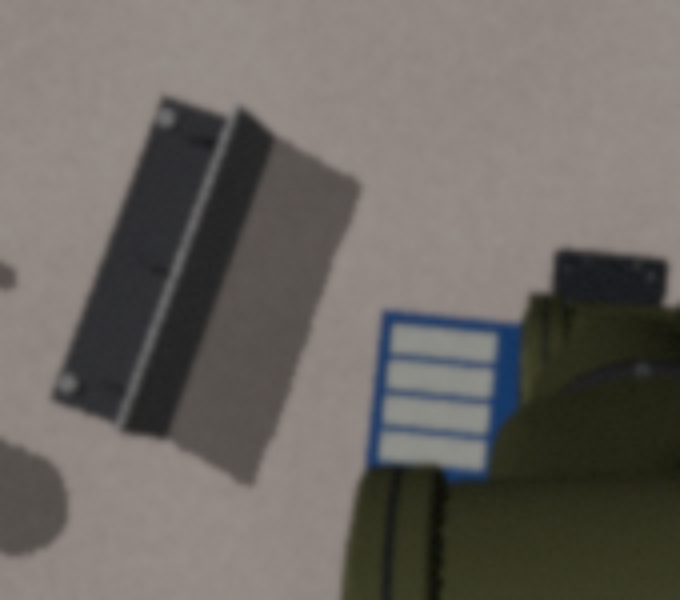

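Call:
step_arm(
  increments=[
    [[0.1,1.5,0.4],[0,0,0]],
    [[0.1,1.5,0],[0,0,0]],
    [[0.3,1.0,0],[0,0,-2.5]],
    [[0.3,1.0,0],[0,0,-2.5]],
    [[0.3,1.0,0],[0,0,-2.5]],
    [[0.4,0.9,0],[0,0,-2.5]],
    [[0.4,0.9,0],[0,0,-2.5]],
    [[0.4,0.9,0],[0,0,-2.5]],
    [[0.4,0.9,0],[0,0,-2.5]],
    [[0.4,0.9,0],[0,0,-2.5]],
  ],
)

```text
clock: 3.15
tool_pos: [0.5544, 0.0848, 0.0332]
eef_rot: [0.843, 0.538, -0.001, -0.0]
contact_force: [-1.2, -1.5, -0.1]
opening: 0.499
finger_force: 0.6
```

```bash
cat > m.py <<'E'
from h import *
# sheet foot edge from blue/white pixels, via top view
p,d=r.snapshot("top");W=pts("top",d);z=W[...,2]
hsv=cv2.cvtColor(p,cv2.COLOR_RGB2HSV)
roi=np.zeros(d.shape,bool);roi[150:260,215:330]=1
b=roi&(hsv[...,1]>120)&(hsv[...,0]>100)&(hsv[...,0]<130)&(d>0)&(z<.012)
n,l,st,_=cv2.connectedComponentsWithStats(cv2.morphologyEx(b.astype(np.uint8),cv2.MORPH_CLOSE,np.ones((9,9))))
k=(l==1+st[1:,4].argmax())&(z<.012)&(d>0)
P=(W[k][:,:2]*1000)
hull=cv2.convexHull(P.astype(np.float32)).reshape(-1,2)
rc=cv2.minAreaRect(P.astype(np.float32));print(k.sum(),rc,cv2.boxPoints(rc).round(0).tolist())
ex=np.array([.309,.951]);ey=np.array([-.951,.309]);o=np.array([608,231])
print("box in fence frame",[((q-o)@ex.round(3),(q-o)@ey) for q in cv2.boxPoints(rc)])
q=(P-o);x=q@ex;y=q@ey
# foot edge: max x per y bin
bins=np.round(y/6);E=np.array([[yy*6,x[bins==yy].max()] for yy in np.unique(bins)]);print(E.round(0).tolist())
s=r.get_state();print(s["clock"],s["tool_pos"],s["eef_rot"],s["contact_force"])
cv2.imwrite("pics/%.0f.png"%(s["clock"]*100),cv2.resize(p[120:270,190:360,::-1],None,fx=4,fy=4))
E
python3 m.py; ls pics
```

```text
scene0.png
top0.png
top1.pngTraceback (most recent call last):
  File "m.py", line 8, in <module>
    k=(l==1+st[1:,4].argmax())&(z<.012)&(d>0)
            ~~~~~~~~~~~~~~~^^
ValueError: attempt to get argmax of an empty sequence
```

```bash
python3 - <<'E'
from h import *
a,_=r.snapshot("top");b,d=r.snapshot("scene")
im=np.hstack([cv2.resize(a[140:260,200:320],None,fx=3.3,fy=3.3),cv2.resize(b[150:270,320:440],None,fx=3.3,fy=3.3)])
cv2.imwrite("pics/two.png",im[...,::-1])
E
```

```text
(no output)
```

View pics/two.png

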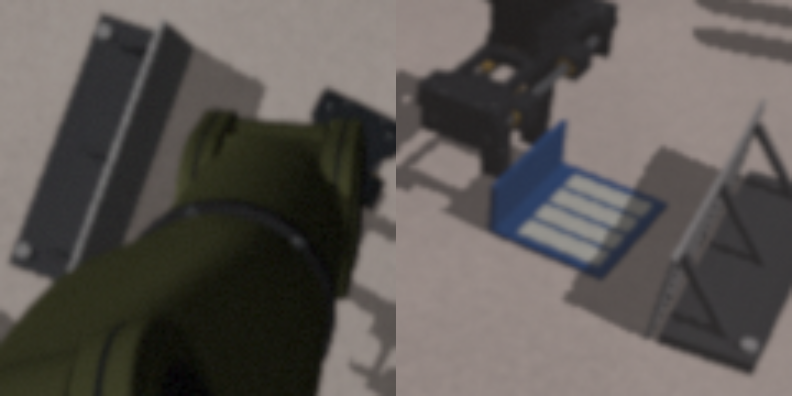

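The scene crop shows the tray flat against both fingers. Its foot edge runs from (401.5,211.5) to (382.4,233.3) and it is nearly parallel to the fence. In the top view the arm hides the tray.

```bash
cat >> h.py <<'E'
def ray(name,uv,z):
    c=r.calibration(name);f=200/np.tan(np.radians(c["fov_y"])/2)
    K=np.array([[f,0,c["cx"]],[0,f,c["cy"]],[0,0,1]])
    n=cv2.undistortPoints(np.array(uv,float).reshape(-1,1,2),K,np.array([c["k1"],0,0,0.])).reshape(-1,2)
    R,t=np.array(c["R"]),np.array(c["t"]);C=-R.T@t;dv=np.c_[n,np.ones(len(n))]@R
    return C+dv*((z-C[2])/dv[:,2])[:,None]
o=np.array([608,231]);ex=np.array([.309,.951]);ey=np.array([-.951,.309])
def fence(P): q=P[:,:2]*1000-o; return np.c_[q@ex,q@ey]
E
cat > m.py <<'E'
from h import *
p,d=r.snapshot("scene");hsv=cv2.cvtColor(p,cv2.COLOR_RGB2HSV)
W=pts("scene",d);z=W[...,2]
roi=np.zeros(d.shape,bool);roi[160:260,320:440]=1
b=roi&(hsv[...,1]>110)&(hsv[...,0]>100)&(hsv[...,0]<130)
k=cv2.morphologyEx(b.astype(np.uint8),cv2.MORPH_CLOSE,np.ones((7,7)))
n,l,st,_=cv2.connectedComponentsWithStats(k);k=(l==1+st[1:,4].argmax())
low=k&(z<.012)&(d>0)
vv,uu=np.nonzero(low);Q=ray("scene",np.c_[uu,vv],.004)
rc=cv2.minAreaRect((Q[:,:2]*1000).astype(np.float32));B=cv2.boxPoints(rc)
print(rc);print(np.c_[B,fence(B/1000)].round(0).tolist())
s=r.get_state();print(s["clock"],s["tool_pos"],s["contact_force"],"tool fence",fence(np.array([s["tool_pos"]])))
E
python3 m.py
python3 -c "
from h import *
P=ray('scene',[[401.5,211.5],[382.4,233.3],[348.5,219]],.004);print(P.round(3),fence(P).round(0))"
```

```text
((585.7725830078125, 106.79910278320312), (132.67210388183594, 67.3589096069336), 8.75534725189209)
[[515.0, 130.0, -125.0, 57.0], [525.0, 63.0, -185.0, 27.0], [656.0, 84.0, -125.0, -92.0], [646.0, 150.0, -65.0, -61.0]]
3.35 [0.55482914 0.08488485 0.03309757] [ 0.24077243  0.34111528 -0.03319951] tool fence [[-155.38530073    5.41591141]]
[[0.557 0.208 0.004]
 [0.653 0.163 0.004]
 [0.612 0.075 0.004]] [[ -38.   42.]
 [ -50.  -63.]
 [-147.  -52.]]
```

Call:
step_arm(
  increments=[
    [[0.31,0.95,-0.2],[0,0,1.7]],
    [[0.31,0.95,-0.2],[0,0,1.8]],
    [[0.31,0.95,-0.1],[0,0,1.8]],
    [[0.25,0.75,0],[0,0,1.8]],
    [[0.06,0.19,0],[0,0,0]],
    [[0.06,0.19,0],[0,0,0]],
    [[0.06,0.19,0],[0,0,0]],
    [[0,0,0],[0,0,0]],
    [[0,0,0],[0,0,0]],
    [[0,0,0],[0,0,0]],
  ],
)

```text
clock: 4.35
tool_pos: [0.5677, 0.1261, 0.0276]
eef_rot: [0.808, 0.59, -0.001, -0.0]
contact_force: [-2.1, -2.6, 0.9]
opening: 0.498
finger_force: 1.8
```

```bash
python3 - <<'E'
from h import *
b,d=r.snapshot("scene")
cv2.imwrite("pics/s2.png",cv2.resize(b[150:270,320:460],None,fx=5,fy=5,interpolation=2)[...,::-1])
s=r.get_state();print(s["tool_pos"],s["contact_force"],fence(np.array([s["tool_pos"]])))
E
```

```text
[0.56768218 0.12617413 0.02756781] [-2.56195784 -3.40464556  1.93405617] [[-112.14760757    5.95105145]]
```

View pics/s2.png

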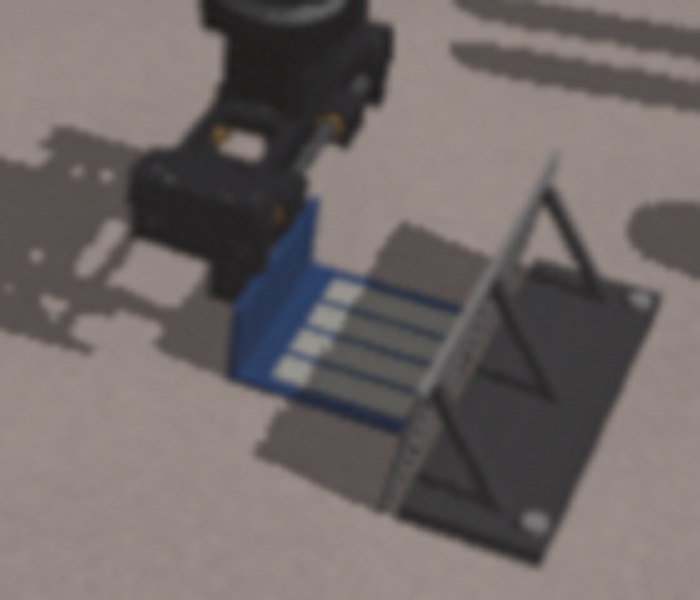

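The foot edge is at or almost at the fence, with the tray flat and square to it. I'll make a small press to confirm contact.

Call:
step_arm(
  increments=[
    [[0.03,0.1,0],[0,0,0]],
    [[0.03,0.1,0],[0,0,0]],
    [[0,0,0],[0,0,0]],
    [[0,0,0],[0,0,0]],
    [[0,0,0],[0,0,0]],
    [[0,0,0],[0,0,0]],
    [[0,0,0],[0,0,0]],
    [[0,0,0],[0,0,0]],
    [[0,0,0],[0,0,0]],
    [[0,0,0],[0,0,0]],
  ],
)

```text
clock: 5.4
tool_pos: [0.5676, 0.1263, 0.0276]
eef_rot: [0.808, 0.589, -0.002, 0.0]
contact_force: [-4.2, -6.9, 2.8]
opening: 0.498
finger_force: 3.6
```

Call:
step_arm(
  increments=[
    [[0.08,0.25,0.83],[0,0,0]],
    [[0.1,0.29,0.83],[0,0,0]],
    [[0.12,0.37,0.76],[0,0,0]],
    [[0.14,0.43,0.76],[0,0,0]],
    [[0.16,0.49,0.67],[0,0,0]],
    [[0.18,0.55,0.67],[0,0,0]],
    [[0,0,0],[0,0,0]],
    [[0,0,0],[0,0,0]],
    [[0,0,0],[0,0,0]],
    [[0,0,0],[0,0,0]],
  ],
)

```text
clock: 6.4
tool_pos: [0.5758, 0.151, 0.0731]
eef_rot: [0.808, 0.59, -0.001, 0.0]
contact_force: [-3.6, -3.9, 3.5]
opening: 0.503
finger_force: 3.4
```

```bash
python3 - <<'E'
from h import *
b,d=r.snapshot("scene")
cv2.imwrite("pics/s3.png",cv2.resize(b[140:270,320:460],None,fx=4,fy=4,interpolation=2)[...,::-1])
s=r.get_state();print(s["tool_pos"],s["contact_force"],fence(np.array([s["tool_pos"]])))
E
```

```text
[0.5758558  0.15099762 0.07305621] [-4.94234666 -5.11636135  2.94558186] [[-86.01481754   5.84839756]]
```

View pics/s3.png

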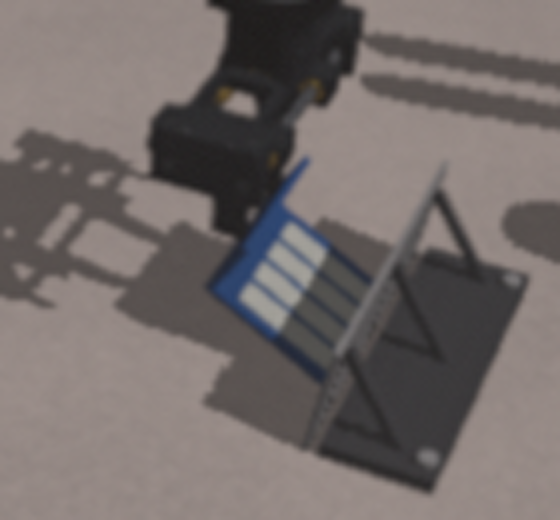

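The tray is tipping cleanly at about 30°, with its foot at the fence and square to it. I'll carry on along the circle.

Call:
step_arm(
  increments=[
    [[0.2,0.6,0.57],[0,0,0]],
    [[0.21,0.65,0.54],[0,0,0]],
    [[0.22,0.69,0.45],[0,0,0]],
    [[0.24,0.73,0.38],[0,0,0]],
    [[0.25,0.77,0.31],[0,0,0]],
    [[0.26,0.8,0.24],[0,0,0]],
    [[0.27,0.82,0.16],[0,0,0]],
    [[0.27,0.84,0.08],[0,0,0]],
    [[0,0,0],[0,0,0]],
    [[0,0,0],[0,0,0]],
  ],
)

```text
clock: 7.45
tool_pos: [0.5971, 0.2147, 0.1031]
eef_rot: [0.807, 0.59, 0.003, -0.001]
contact_force: [-5.1, -0.4, 17.4]
opening: 0.5
finger_force: 8.2
```

```bash
python3 - <<'E'
from h import *
b,d=r.snapshot("scene")
cv2.imwrite("pics/s4.png",cv2.resize(b[130:270,320:460],None,fx=4,fy=4,interpolation=2)[...,::-1])
s=r.get_state();print(s["tool_pos"],s["contact_force"],fence(np.array([s["tool_pos"]])))
E
```

```text
[0.597038   0.21444634 0.10311511] [-4.41440372  0.30036201 16.3065682 ] [[-19.1297883    5.30978297]]
```

View pics/s4.png

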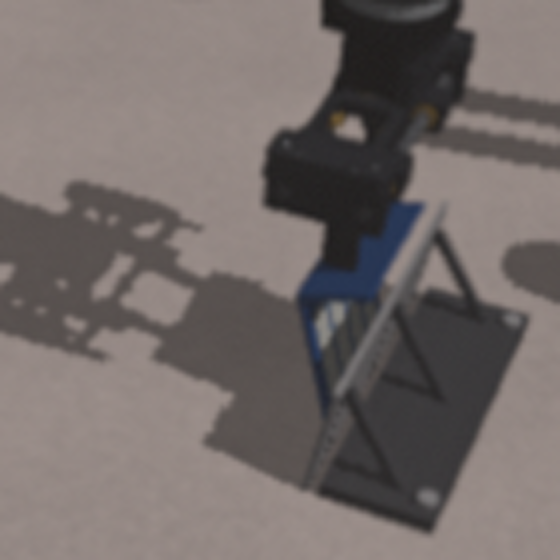

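The tray is at about 75° and leaning toward the fence. The downward press is a bit high, so I'll ease z a little and finish the arc.

Call:
step_arm(
  increments=[
    [[0.2,0.6,0.25],[0,0,0]],
    [[0.27,0.84,0.05],[0,0,0]],
    [[0.27,0.84,-0.05],[0,0,0]],
    [[0.27,0.84,-0.1],[0,0,0]],
    [[0.25,0.75,-0.15],[0,0,0]],
    [[0.15,0.45,-0.1],[0,0,0]],
    [[0,0,0],[0,0,0]],
    [[0,0,0],[0,0,0]],
    [[0,0,0],[0,0,0]],
    [[0,0,0],[0,0,0]],
  ],
)

```text
clock: 8.5
tool_pos: [0.6101, 0.2542, 0.0992]
eef_rot: [0.808, 0.59, -0.0, 0.0]
contact_force: [0.4, 1.4, -0.5]
opening: 0.496
finger_force: 0.1
```

```bash
python3 - <<'E'
from h import *
b,d=r.snapshot("scene")
cv2.imwrite("pics/s5.png",cv2.resize(b[130:270,320:460],None,fx=4,fy=4,interpolation=2)[...,::-1])
s=r.get_state();print(s["tool_pos"],s["contact_force"],fence(np.array([s["tool_pos"]])))
E
```

```text
[0.6100912  0.25418633 0.09922879] [-0.4268861   0.86052611 -0.05052757] [[22.6963854   5.17584198]]
```

View pics/s5.png

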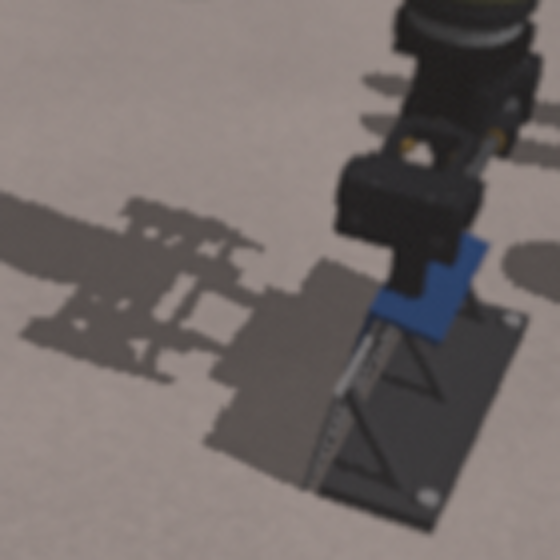

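The tray has gone over and leans on the fence, with the wall reaching over the top, and the contact force is about zero. I'll lift straight up, then back clear.

Call:
step_arm(
  increments=[
    [[0,0,0.5],[0,0,0]],
    [[0,0,1],[0,0,0]],
    [[0,0,2],[0,0,0]],
    [[0,0,3],[0,0,0]],
    [[0,0,4],[0,0,0]],
    [[-0.9,-2.8,2],[0,0,0]],
    [[-1.2,-4,0],[0,0,0]],
    [[-1.2,-4,0],[0,0,0]],
    [[-1.2,-4,0],[0,0,0]],
    [[-1.2,-4,0],[0,0,0]],
  ],
)

```text
clock: 9.55
tool_pos: [0.5527, 0.065, 0.2253]
eef_rot: [0.807, 0.59, 0.001, 0.0]
contact_force: [-0.0, -0.3, 0.5]
opening: 0.499
finger_force: 0.0
```

```bash
python3 - <<'E'
from h import *
b,d=r.snapshot("scene");a,da=r.snapshot("top")
im=np.hstack([cv2.resize(a[140:260,200:320],None,fx=3.3,fy=3.3),cv2.resize(b[150:270,340:460],None,fx=3.3,fy=3.3)])
cv2.imwrite("pics/end.png",im[...,::-1])
W=pts("top",da);h=cv2.cvtColor(a,cv2.COLOR_RGB2HSV)
m=(h[...,1]>110)&(h[...,0]>100)&(h[...,0]<130)&(W[...,2]>.07)&(W[...,2]<.13);m[:,:200]=0;m[:,330:]=0;m[:140]=0
P=W[m];F=fence(P);print(m.sum(),P[:,2].min(),P[:,2].max(),F.min(0),F.max(0),cv2.minAreaRect(F.astype(np.float32)))
E
```

```text
930 0.07020336537508165 0.10399167781687259 [  4.16986728 -50.61762396] [52.89118768 59.16543498] ((28.436931610107422, 4.395256042480469), (109.80476379394531, 48.57231140136719), 89.60724639892578)
```

View pics/end.png

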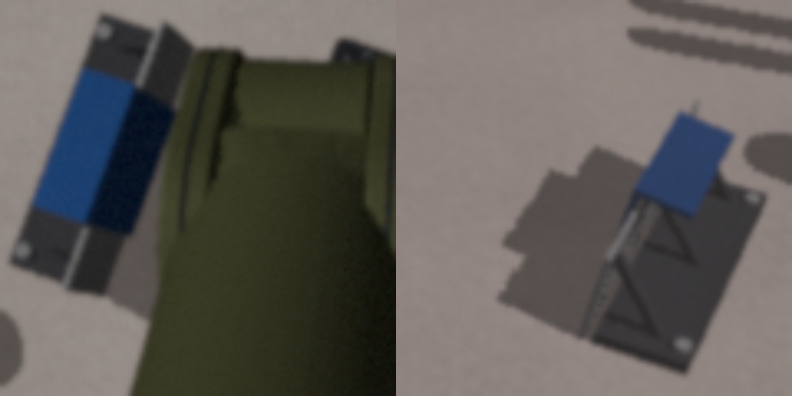

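The tray stands leaning on the fence. It is 4 mm off the fence's middle and under 1° off parallel, with the wall over the top at z≈0.1 and reaching about 53 mm over. I'm handing in.

```bash
python3 -c "
from plant import r
print(r.finish_job())"
```

```text
the job is handed in; nothing more can be done
None
```

I handed the job in at about 10 s on the robot's clock, with the tray standing on its foot edge against the drain fence, about 4 mm off its middle, under 1° off parallel, and the arm clear; the simulator gave no verdict.

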